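# Release the pressure cap of a coolant tank

## Robot

A 6-joint arm with a two-finger parallel gripper is mounted at the origin on the work surface; the furniture and walls round the work are solid. World frame = base frame: x ahead of the robot, y to its left, z up, the work surface at z = 0. Lengths are in m, angles in rad, forces in N, time in s.
With the tool pointing down it reaches from about 0.375 to 0.975 m from the base axis. Payload 3.8 kg.
Tool frame: the origin (TCP) lies between the finger pads; the fingertips stand env.tip_extent ahead of it and the grasp point (between the pads) lies 11 mm behind it (env.tip_extent is the distance from the TCP to the fingertips, in m); z points along the fingers, y is the direction in which the jaws open and shut (so a half turn about z gives the same grasp; the last joint's range is limited). The gripper opens to 88 mm and grips with 3 to 60 N. Pads are 18 mm wide; open, the fingers measure 123 mm over their backs; the gripper's body (75 mm by 187 mm) begins 45 mm behind the grasp point.
Start: joints at [-1.259, 0.264, 1.604, -0, 1.274, -0.037], TCP at [0.231, -0.634, 0.247] pointing down, gripper open.
Joint ranges: [-2.63, 2.63], [-0.94, 2.18], [0.31, 2.57], [-1.31, 4.45], [0, 2.66], [-2.55, 2.55]. Speed limits (rad/s): [2.57, 2.57, 3.14, 3.14, 3.14, 3.14].

## Interface

Orientations are given as a rotation vector (axis times angle).
In Python, from workcell import env gives the robot as it stands.
- The arm moves only by the tool send_rows, never from a script. Its argument "series" is a list of rows, each a list of 6 numbers: the shift along the tool's x, y, z in mm, then the turn, a rotation vector about the tool's x, y, z in degrees. In form: [[x, y, z, ax, ay, az], ...]. A call has 1 to 10 rows; each row is the pose to reach, as a shift and turn from the pose commanded when the call began, along the tool's axes at that moment; what a row does not reach only later rows make up. A row lasts 1/8 s, in which the tool goes at most 62.5 mm and 10.7 degrees, less where a joint would pass 70% of its speed; a pose out of reach is approached as far as the arm can. A call with a gripper value outside its range is refused whole. "hand" is the opening, from 0 (shut) to 1 (fully open), set as the call begins (left out, the last holds). The fingers move at their own pace and stop on an object; "newtons" is the grip in N (left out, the last holds). Time passes only in rows, so rows that repeat a pose let the fingers close. It gives the time, the measured TCP pose, the force and the opening at its end, in the units of the state.
- env.get_obs(): the state, without advancing time (a new reading comes with each control period).
- env.snapshot(name): name is "side" or "top"; returns the picture (420x560x3 uint8, red, green, blue); there is no depth.
- env.camera_params(name): a dict with "mtx" (3x3 intrinsics, pixels), "k1" (the pictures are not rectified: a ray, as slopes to the right and down, at radius r is drawn at 1 + k1 r^2 times it, then the intrinsics apply), "world_to_cam" (4x4, takes a point from world to camera coordinates). Camera axes: x right, y up, looking along -z (the intrinsics and any distortion apply to the point x, -y, -z); pixel columns grow to the right and rows downward; lengths in m; the calibration is good to about 2 mm. A picture is of the moment at which its call begins. camera_params takes no time and is no camera call.
- env.sign_off(): hands the job in, once; it reports no verdict.
The state is a dict: "t": time; "joint_pos": joint angles; "dq": joint speeds; "joint_efforts": joint torques, N m; "tool_pos": TCP position; "ee_rot": TCP orientation; "contact_force": force on the tool from outside, world axes, zero at the start; "ft_torque": the same for the moment, N m; "grip_width": finger opening in m.
Only numpy, scipy, OpenCV 4.12 (cv2) and the standard library are available. Lean on these libraries where they do the work, as an engineer would, in place of code of your own. Each camera call takes 0.05 s, during which the arm holds its last target. There are 200 camera calls.

## Task

Take the pressure cap off the coolant tank's neck: turn it anticlockwise (seen from above) until you feel it come up against its first stop and hold it against the stop for a moment, then press it down against its spring and turn it on past the stop until it is released. Lift it off and set it down gently, upright with its plug underneath, on the wooden board. Do not force it: neither hard round against the stops nor hard down onto the bottom of the neck.

Things in the scene. Friction and masses are not known exactly. Their poses are not given: they have to be found in the camera images.
- tank: Fixed grey coolant tank, 126 x 118 mm and 80 mm tall, with an aluminium filler neck 55 mm wide on top. Origin on the desk under the neck's axis, z up. The line of the two gaps in the neck's inner flange, through which the cap's two lugs leave, lies along the tank's x axis only to within 14 degrees either way (hidden, another angle each time): it must be found from the felt first stop.
- neck_rim (a point): Centre of the neck's rim, 108 mm above the desk. Inside, lips hanging 3.5 mm below the flange make the first stop: they stop the unpressed cap 42 degrees before its lugs meet the gaps, where it lifts out (within 6 degrees). An end stop lies 8 degrees beyond the gaps. The neck's bottom stops a cap pressed 7 mm down. Side play about 2 mm. Turning the cap takes about 0.1 N m; a stop adds to this.
- cap: Loose pressure cap, 90 g: ribbed black disc 68 mm wide, bar grip on top, steel plug 33 mm wide below with two lugs (45 mm over both). Origin: centre of the plug's underside, z up, x along bar and lugs, both ways round alike. Above the origin: lugs 6 to 10, skirt's edge 13, disc top 30, bar top 62 mm. At first in the neck, origin 94 mm above the desk, x 66 to 72 degrees clockwise of the tank's x.
- cap_spring (a point): Centre of the plug's underside, where the neck's spring pushes the cap up: 7.5 N at the start height plus 0.6 N per mm pressed. Pressing 4.5 to 6 mm (a push of 9 to 10.5 N, the cap's weight helping) clears the first stop. When the lugs come into the gaps the spring lifts the let-go cap by 5 mm.
- cap_grip (a point): Centre of the cap's bar grip, 46 mm above the cap's origin. The bar is 58 mm long (cap x), 14 mm thick (cap y); its top lies 16 mm above this point, the disc's top 16 mm below it.
- board: Plain wooden board, 225 x 135 x 30 mm, fixed. Origin: centre of its underside, on the desk; x along its length, z up; its top lies 30 mm above the origin.

How it is judged:
By the outcome, as a careful person would: the job done as asked, in the order asked, and still so for the second after the job is handed in, with the robot touching nothing.
It also fails if it takes over 72 s, if anything falls off the work surface, if the arm or the gripper's body presses on something with over 40 N, if the wrist force passes 120 N, or if a joint passes its speed limit or range.

## Working session

There is one attempt and no reset: what is moved stays moved. The work goes in short steps, Python scripts to look and compute and a tool call to move; the robot and the scene stay as the last step left them, time stands still between calls to the robot, and variables do not carry over. Pictures are saved under pics/ and viewed, about 8 in all and at most 12, crops included, and the job is handed in when it is done.

Besides the shell and the picture viewer there is one more tool, called as name([rows], argument=value, ...), one row to a line, values as JSON. send_rows: Moves the arm, as the interface text tells. Its arguments: {"type":"object","properties":{"series":{"type":"array","items":{"type":"array","items":{"type":"number"}}},"hand":{"type":"number"},"newtons":{"type":"number"}},"required":["series"]}

```bash
mkdir -p pics; python3 - <<'E'
from workcell import env
import cv2,numpy as np
np.set_printoptions(precision=4,suppress=True)
for n in("side","top"):
    cv2.imwrite(f"pics/{n}0.png",env.snapshot(n)[:,:,::-1]); print(n,env.camera_params(n))
print(env.get_obs(),env.tip_extent)
E
```

```text
side {'mtx': array([[440.8461,   0.    , 279.9143],
       [  0.    , 440.8461, 206.6217],
       [  0.    ,   0.    ,   1.    ]]), 'k1': -0.09750108270035883, 'world_to_cam': array([[ 0.9839, -0.1789,  0.0018, -0.4363],
       [ 0.1133,  0.6304,  0.7679, -0.1397],
       [-0.1385, -0.7554,  0.6405, -0.8509],
       [ 0.    ,  0.    ,  0.    ,  1.    ]])}
top {'mtx': array([[422.5548,   0.    , 279.4706],
       [  0.    , 422.5548, 211.0809],
       [  0.    ,   0.    ,   1.    ]]), 'k1': -0.005690811231760124, 'world_to_cam': array([[ 0.0126, -0.9999,  0.0089,  0.0033],
       [ 0.9967,  0.0133,  0.0804, -0.4719],
       [-0.0805,  0.0079,  0.9967, -0.9238],
       [ 0.    ,  0.    ,  0.    ,  1.    ]])}
{'t': 0.1, 'joint_pos': array([-1.2589,  0.2647,  1.6052, -0.    ,  1.2737, -0.0369]), 'dq': array([ 0.0011, -0.0031, -0.0004,  0.    ,  0.0012,  0.0007]), 'joint_efforts': array([  0.0001, -50.3619, -35.8072,   0.073 ,   0.0233,  -0.0001]), 'tool_pos': array([ 0.2305, -0.6338,  0.2455]), 'ee_rot': array([-3.092 , -0.5448,  0.0005]), 'contact_force': array([-0.4995, -0.9113,  0.6479]), 'ft_torque': array([0.011 , 0.035 , 0.0381]), 'grip_width': 0.08810146146448138} 0.008
```

View pics/top0.png

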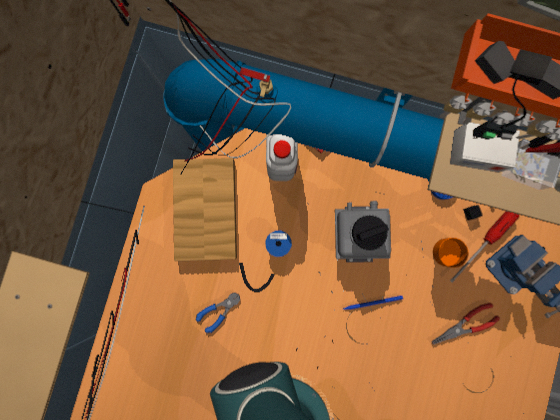

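View pics/side0.png

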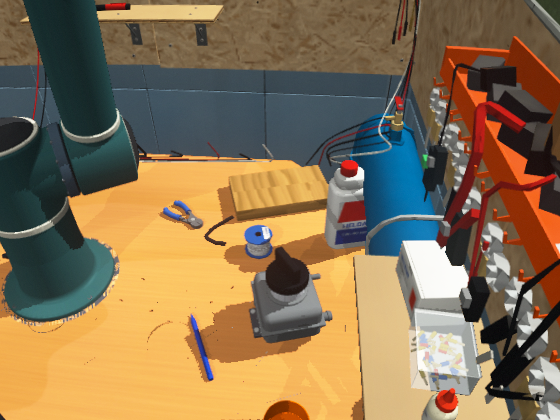

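```bash
python3 - <<'E'
import cv2,numpy as np
t=cv2.imread("pics/top0.png")[190:275,320:405];s=cv2.imread("pics/side0.png")[240:345,240:340]
f=lambda a:cv2.resize(a,(400,400*a.shape[0]//a.shape[1]),interpolation=cv2.INTER_CUBIC)
t=cv2.convertScaleAbs(f(t),alpha=2.2,beta=20);s=cv2.convertScaleAbs(f(s),alpha=2.2,beta=20)
o=np.zeros((430,800,3),np.uint8);o[:400,:400]=t;o[:420,400:]=s
cv2.imwrite("pics/crop0.png",o)
E
```

```text
(no output)
```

View pics/crop0.png

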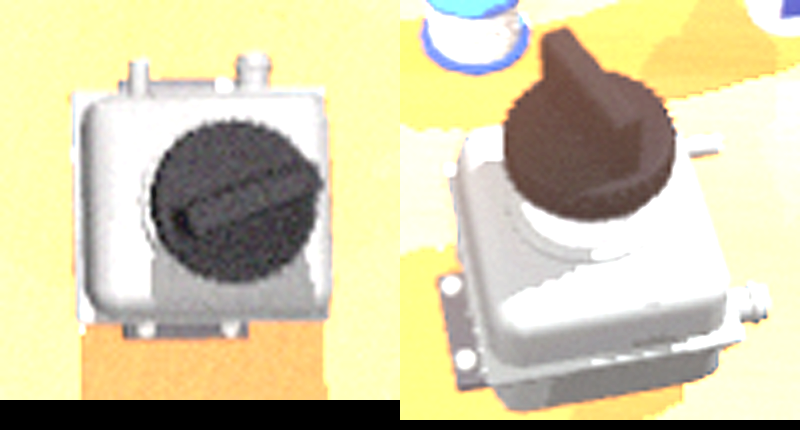

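```bash
cat > h.py <<'E'
from workcell import env
import cv2,numpy as np
np.set_printoptions(precision=4,suppress=True)
def p2w(n,px,z):
    c=env.camera_params(n);M=c["world_to_cam"];R,t=M[:3,:3],M[:3,3]
    u=cv2.undistortPoints(np.array(px,float).reshape(-1,1,2),c["mtx"],np.array([c["k1"],0,0,0]))[:,0]
    d=np.c_[u[:,0],-u[:,1],-np.ones(len(u))]@R; o=-R.T@t
    return o+d*((z-o[2])/d[:,2])[:,None]
E
python3 - <<'E'
from h import *
T=lambda x,y:(320+x/4.706-.4,190+y/4.706-.4); S=lambda x,y:(240+(x-400)/4-.4,240+y/4-.4)
print("disc top",p2w("top",[T(233,200)],.124))
print("bar ends top",p2w("top",[T(193,222),T(316,178)],.156))
print("bar side",p2w("side",[S(560,38),S(625,118),S(590,145)],.156))
print("disc side",p2w("side",[S(588,140)],.124))
print("board",p2w("top",[(174,160),(235,158),(237,259),(174,262)],.03),p2w("top",[(205,210)],.03))
print("tank top", p2w("top",[T(82,95),T(325,92),T(325,318),T(82,322)],.08))
E
```

```text
disc top [[ 0.424  -0.1676  0.124 ]]
bar ends top [[ 0.4139 -0.1443  0.156 ]
 [ 0.4323 -0.1942  0.156 ]]
bar side [[ 0.4155 -0.1496  0.156 ]
 [ 0.4321 -0.1955  0.156 ]
 [ 0.4165 -0.2063  0.156 ]]
disc side [[ 0.422  -0.1762  0.124 ]]
board [[0.5818 0.2454 0.03  ]
 [0.5882 0.11   0.03  ]
 [0.3648 0.1009 0.03  ]
 [0.3566 0.238  0.03  ]] [[0.4712 0.1736 0.03  ]]
tank top [[ 0.4712 -0.1103  0.08  ]
 [ 0.474  -0.2185  0.08  ]
 [ 0.3741 -0.2177  0.08  ]
 [ 0.371  -0.1105  0.08  ]]
```

```bash
cat >> h.py <<'E'
from scipy.spatial.transform import Rotation as Ro
def go(pos,yaw):
    o=env.get_obs();R=Ro.from_rotvec(o["ee_rot"])
    G=Ro.from_euler("z",yaw,degrees=True)*Ro.from_euler("x",180,degrees=True)
    print("shift mm",R.inv().apply(np.array(pos)-o["tool_pos"])*1000,"turn",np.degrees((R.inv()*G).as_rotvec()))
def st():
    o=env.get_obs();x=Ro.from_rotvec(o["ee_rot"]).apply([1,0,0])
    print("t",o["t"],"q",o["joint_pos"],"p",o["tool_pos"]*1000,"yaw",np.degrees(np.arctan2(x[1],x[0])),"F",o["contact_force"],"M",o["ft_torque"],"w",o["grip_width"])
E
python3 -c "
from h import *
go([.4235,-.17,.26],-70)"
```

```text
shift mm [ 339.9153 -369.9322  -13.719 ] turn [-0.0908  0.0878 89.9838]
```

send_rows([
  [0, 0, -40, 0, 0, 9],
  [34, -37, -50, 0, 0, 18],
  [72, -79, -50, 0, 0, 27],
  [110, -120, -50, 0, 0, 36],
  [149, -162, -50, 0, 0, 45],
  [187, -203, -50, 0, 0, 54],
  [225, -245, -50, 0, 0, 63],
  [264, -287, -40, 0, 0, 72],
  [302, -329, -25, 0, 0, 81],
  [340, -370, -14, 0, 0, 90],
])

```text
t: 1.35
tool_pos: [0.4234, -0.1694, 0.2601]
ee_rot: [-2.571, 1.805, 0.001]
contact_force: [0.7, -0.7, 0.2]
grip_width: 0.0882
```

send_rows([
  [0, 0, 0, 0, 0, 0],
  [0, 0, 0, 0, 0, 0],
])

```text
t: 1.6
tool_pos: [0.4233, -0.1715, 0.2608]
ee_rot: [2.578, -1.795, -0.0]
contact_force: [-0.0, -0.1, 0.5]
grip_width: 0.0884
```

```bash
python3 - <<'E'
from h import *
st();go([.4235,-.17,.135],-70)
a=env.snapshot("top")[150:290,290:430,::-1];b=env.snapshot("side")[180:320,210:350,::-1]
o=np.hstack([cv2.resize(i,(400,400),interpolation=cv2.INTER_CUBIC) for i in (a,b)])
cv2.imwrite("pics/above.png",cv2.convertScaleAbs(o,alpha=2,beta=15))
E
```

```text
t 1.6 q [-0.439  -0.1687  2.0299 -0.0007  1.2807  2.3486] p [ 423.2835 -171.5005  260.7959] yaw -69.70421851035351 F [-0.0248 -0.1441  0.5436] M [ 0.106  -0.0067 -0.0082] w 0.08841728912886511
shift mm [ -1.367   -0.8079 125.795 ] turn [ 0.0384 -0.0159  0.2958]
```

View pics/above.png

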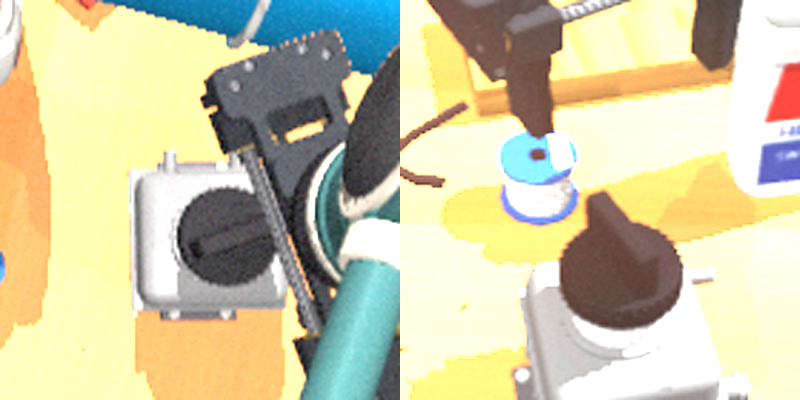

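send_rows([
  [0, 0, 40, 0, 0, 0],
  [-1, -1, 80, 0, 0, 0],
  [-1, -1, 105, 0, 0, 0],
  [-1, -1, 118, 0, 0, 0],
  [-1, -1, 124, 0, 0, 0],
  [-1, -1, 125, 0, 0, 0],
  [-1, -1, 125, 0, 0, 0],
])

```text
t: 2.58
tool_pos: [0.4247, -0.1705, 0.1369]
ee_rot: [-2.575, 1.798, -0.003]
contact_force: [0.5, 0.1, 0.4]
grip_width: 0.0877
```

send_rows([
  [0, 0, 0, 0, 0, 0],
  [0, 0, 0, 0, 0, 0],
  [0, 0, 0, 0, 0, 0],
  [0, 0, 0, 0, 0, 0],
  [0, 0, 0, 0, 0, 0],
  [0, 0, 0, 0, 0, 0],
  [0, 0, 0, 0, 0, 0],
  [0, 0, 0, 0, 0, 0],
], hand=0, newtons=4)

```text
t: 3.58
tool_pos: [0.424, -0.1701, 0.1359]
ee_rot: [2.576, -1.798, -0.0]
contact_force: [-0.1, -0.2, -0.2]
grip_width: 0.0142
```

```bash
python3 -c "
from h import *
st()"
```

```text
t 3.575 q [-0.4361 -0.053   2.1692 -0.0001  1.0256  2.3538] p [ 423.9564 -170.1342  135.9017] yaw -69.84506513195171 F [-0.0513 -0.2462 -0.183 ] M [ 0.1047 -0.0009  0.0325] w 0.014168691498497128
```

send_rows([
  [0, 0, 0, 0, 0, 0],
  [0, 0, 0, 0, 0, 0],
  [0, 0, 0, 0, 0, -2],
  [0, 0, 0, 0, 0, -4],
  [0, 0, 0, 0, 0, -6],
], newtons=35)

```text
t: 4.2
tool_pos: [0.424, -0.1701, 0.1359]
ee_rot: [-2.668, 1.658, 0.0]
contact_force: [0.4, 0.3, -0.3]
grip_width: 0.0135
```

```bash
python3 -c "
from h import *
st()"
```

```text
t 4.2 q [-0.4361 -0.053   2.1692  0.0001  1.0254  2.2468] p [ 424.0276 -170.0944  135.8819] yaw -63.71817310013551 F [ 0.4253  0.295  -0.3363] M [ 0.0635  0.0664 -0.1363] w 0.013537864582343075
```

send_rows([
  [0, 0, 0, 0, 0, -1.5],
  [0, 0, 0, 0, 0, -3],
])

```text
t: 4.45
tool_pos: [0.4241, -0.1701, 0.1359]
ee_rot: [-2.71, 1.589, -0.0]
contact_force: [0.4, 0.4, 0.6]
grip_width: 0.0138
```

```bash
python3 -c "
from h import *
st()"
```

```text
t 4.45 q [-0.436  -0.053   2.1692  0.0001  1.0254  2.1951] p [ 424.0635 -170.0822  135.9102] yaw -60.75705521578525 F [0.3586 0.3602 0.5739] M [ 0.0618 -0.01   -0.0837] w 0.013776439416321243
```

send_rows([
  [0, 0, 0, 0, 0, -1.2],
  [0, 0, 0, 0, 0, -2.5],
])

```text
t: 4.7
tool_pos: [0.4241, -0.1701, 0.1359]
ee_rot: [-2.744, 1.529, -0.0]
contact_force: [0.4, 0.1, 0.0]
grip_width: 0.0136
```

```bash
cat > s.py <<'E'
from h import *
for i in range(1):
    o=env.get_obs();x=Ro.from_rotvec(o["ee_rot"]).apply([1,0,0])
    print("yaw %.2f"%np.degrees(np.arctan2(x[1],x[0])),"Mz %.3f"%o["ft_torque"][2],"z %.2f"%(o["tool_pos"][2]*1000),"F",o["contact_force"],"j6 %.3f"%o["joint_efforts"][5],"t",o["t"])
E
python3 s.py
```

```text
yaw -58.27 Mz -0.053 z 135.90 F [0.3735 0.0611 0.0001] j6 0.091 t 4.7
```

send_rows([
  [0, 0, 0, 0, 0, -1.2],
  [0, 0, 0, 0, 0, -2.5],
])

```text
t: 4.95
tool_pos: [0.4241, -0.17, 0.1359]
ee_rot: [-2.777, 1.469, -0.0]
contact_force: [0.4, 0.3, -0.4]
grip_width: 0.0135
```

```bash
python3 s.py
```

```text
yaw -55.77 Mz -0.053 z 135.89 F [ 0.4096  0.2528 -0.3685] j6 0.090 t 4.95
```

send_rows([
  [0, 0, 0, 0, 0, -1.2],
  [0, 0, 0, 0, 0, -2.5],
])

```text
t: 5.2
tool_pos: [0.4241, -0.1701, 0.1359]
ee_rot: [-2.808, 1.408, -0.0]
contact_force: [0.4, 0.5, -0.7]
grip_width: 0.0134
```

```bash
python3 s.py
```

```text
yaw -53.27 Mz -0.136 z 135.89 F [ 0.3591  0.5141 -0.6996] j6 0.088 t 5.2
```

send_rows([
  [0, 0, 0, 0, 0, -1.2],
  [0, 0, 0, 0, 0, -2.5],
])

```text
t: 5.45
tool_pos: [0.4241, -0.1701, 0.1359]
ee_rot: [-2.838, 1.347, -0.0]
contact_force: [-0.1, -0.3, 0.4]
grip_width: 0.0137
```

```bash
python3 s.py
```

```text
yaw -50.78 Mz -0.346 z 135.92 F [-0.1083 -0.2626  0.4046] j6 -0.104 t 5.45
```

send_rows([
  [0, 0, 0, 0, 0, 0],
  [0, 0, 0, 0, 0, 0],
])

```text
t: 5.7
tool_pos: [0.4241, -0.1701, 0.1359]
ee_rot: [-2.837, 1.349, -0.0]
contact_force: [1.0, -0.1, -0.1]
grip_width: 0.0134
```

```bash
python3 s.py
```

```text
yaw -50.86 Mz -0.262 z 135.91 F [ 0.9958 -0.086  -0.0626] j6 -0.242 t 5.7
```

send_rows([
  [0, 0, 0, 0, 0, -0.7],
  [0, 0, 0, 0, 0, -0.7],
])

```text
t: 5.95
tool_pos: [0.424, -0.1701, 0.1359]
ee_rot: [-2.845, 1.332, -0.0]
contact_force: [1.0, 0.1, -0.2]
grip_width: 0.0136
```

```bash
python3 s.py
```

```text
yaw -50.16 Mz -0.392 z 135.91 F [ 0.9909  0.0952 -0.2101] j6 -0.407 t 5.95
```

send_rows([
  [0, 0, 0, 0, 0, 0],
  [0, 0, 0, 0, 0, 0],
  [0, 0, 0, 0, 0, 0],
  [0, 0, 0, 0, 0, 0],
  [0, 0, 0, 0, 0, 0],
  [0, 0, 0, 0, 0, 0],
  [0, 0, 0, 0, 0, 0],
  [0, 0, 0, 0, 0, 0],
])

```text
t: 6.95
tool_pos: [0.4241, -0.1701, 0.1359]
ee_rot: [-2.845, 1.331, -0.0]
contact_force: [0.6, 0.1, -1.1]
grip_width: 0.0134
```

```bash
python3 s.py
```

```text
yaw -50.15 Mz -0.393 z 135.94 F [ 0.6112  0.0856 -1.0654] j6 -0.370 t 6.95
```

send_rows([
  [0, 0, 0, 0, 0, 1.2],
  [0, 0, 0, 0, 0, 2],
  [0, 0, 1.5, 0, 0, 2],
  [0, 0, 3, 0, 0, 2],
  [0, 0, 4, 0, 0, 2],
  [0, 0, 4, 0, 0, 2],
  [0, 0, 4, 0, 0, 2],
], newtons=40)

```text
t: 7.82
tool_pos: [0.4242, -0.1702, 0.1332]
ee_rot: [2.822, -1.38, 0.0]
contact_force: [-2.3, 2.0, 8.0]
grip_width: 0.0135
```

```bash
python3 s.py
```

```text
yaw -52.13 Mz 0.003 z 133.17 F [-2.3394  2.0145  8.0014] j6 -0.001 t 7.825
```

send_rows([
  [0, 0, 1.5, 0, 0, 0],
  [0, 0, 2.7, 0, 0, 0],
  [0, 0, 2.7, 0, 0, 0],
  [0, 0, 2.7, 0, 0, 0],
])

```text
t: 8.32
tool_pos: [0.4243, -0.1703, 0.1307]
ee_rot: [2.822, -1.38, 0.0]
contact_force: [-3.1, 2.2, 9.9]
grip_width: 0.0136
```

```bash
python3 s.py
```

```text
yaw -52.13 Mz -0.025 z 130.73 F [-3.1316  2.205   9.8697] j6 0.010 t 8.325
```

send_rows([
  [0, 0, 0, 0, 0, -1.5],
  [0, 0, 0, 0, 0, -3],
  [0, 0, 0, 0, 0, -4],
])

```text
t: 8.7
tool_pos: [0.4245, -0.1704, 0.1308]
ee_rot: [2.869, -1.28, 0.001]
contact_force: [-2.4, 2.0, 10.1]
grip_width: 0.0137
```

```bash
python3 s.py
```

```text
yaw -48.10 Mz -0.026 z 130.84 F [-2.3795  1.9758 10.0976] j6 0.095 t 8.7
```

send_rows([
  [0, 0, 0, 0, 0, -3],
  [0, 0, 0, 0, 0, -6],
  [0, 0, 0, 0, 0, -9],
  [0, 0, 0, 0, 0, -12],
  [0, 0, 0, 0, 0, -15],
  [0, 0, 0, 0, 0, -18],
])

```text
t: 9.45
tool_pos: [0.4252, -0.1706, 0.1312]
ee_rot: [3.034, -0.814, 0.004]
contact_force: [-1.8, 1.2, 9.0]
grip_width: 0.0136
```

```bash
python3 s.py
```

```text
yaw -30.04 Mz 0.005 z 131.17 F [-1.816   1.2159  8.9733] j6 0.406 t 9.45
```

send_rows([
  [0, 0, 0, 0, 0, -3],
  [0, 0, 0, 0, 0, -6],
  [0, 0, 0, 0, 0, -9],
  [0, 0, 0, 0, 0, -12],
  [0, 0, 0, 0, 0, -14],
])

```text
t: 10.07
tool_pos: [0.4256, -0.1707, 0.1314]
ee_rot: [3.11, -0.439, 0.005]
contact_force: [-0.4, 1.4, 9.0]
grip_width: 0.0138
```

```bash
python3 s.py
```

```text
yaw -16.07 Mz -0.039 z 131.35 F [-0.4054  1.3989  8.9574] j6 0.214 t 10.075
```

send_rows([
  [0, 0, 0, 0, 0, -2],
  [0, 0, 0, 0, 0, -4],
  [0, 0, 0, 0, 0, -6],
  [0, 0, 0, 0, 0, -6.5],
  [0, 0, 0, 0, 0, -6.5],
])

```text
t: 10.7
tool_pos: [0.4257, -0.1707, 0.1314]
ee_rot: [3.13, -0.264, 0.006]
contact_force: [-0.0, 1.8, 9.9]
grip_width: 0.0139
```

```bash
python3 s.py
```

```text
yaw -9.64 Mz -0.043 z 131.40 F [-0.0407  1.7794  9.8572] j6 -0.054 t 10.7
```

send_rows([
  [0, 0, -2, 0, 0, 0],
  [0, 0, -4, 0, 0, 0],
  [0, 0, -6, 0, 0, 0],
  [0, 0, -7.5, 0, 0, 0],
  [0, 0, -9, 0, 0, 0],
  [0, 0, -9, 0, 0, 0],
])

```text
t: 11.45
tool_pos: [0.4255, -0.1706, 0.1393]
ee_rot: [3.129, -0.264, 0.005]
contact_force: [3.2, -0.2, 4.4]
grip_width: 0.0137
```

```bash
python3 s.py
```

```text
yaw -9.65 Mz -0.015 z 139.35 F [ 3.2406 -0.1939  4.3756] j6 -0.015 t 11.45
```

send_rows([
  [0, 0, -2, 0, 0, 0],
  [0, 0, -4, 0, 0, 0],
  [0, 0, -6, 0, 0, 0],
  [0, 0, -8, 0, 0, 0],
  [0, 0, -8, 0, 0, 0],
])

```text
t: 12.08
tool_pos: [0.4237, -0.17, 0.146]
ee_rot: [-3.13, 0.264, 0.001]
contact_force: [-1.2, 0.3, -0.9]
grip_width: 0.0136
```

```bash
python3 s.py
```

```text
yaw -9.65 Mz -0.024 z 145.99 F [-1.2211  0.3347 -0.855 ] j6 -0.001 t 12.075
```

send_rows([
  [0, 0, -15, 0, 0, 0],
  [0, 0, -35, 0, 0, 0],
  [0, 0, -55, 0, 0, 0],
  [0, 0, -70, 0, 0, 0],
  [0, 0, -75, 0, 0, 0],
])

```text
t: 12.7
tool_pos: [0.4247, -0.1704, 0.2229]
ee_rot: [3.13, -0.264, 0.004]
contact_force: [-0.8, -0.2, -2.3]
grip_width: 0.0138
```

```bash
python3 - <<'E'
from h import *
st();go([.455,.173,.20],-9.7)
b=env.snapshot("side")[120:330,180:390,::-1]
cv2.imwrite("pics/lift.png",cv2.resize(cv2.convertScaleAbs(b,alpha=2,beta=15),(500,500)))
E
```

```text
t 12.7 q [-0.436  -0.1415  2.0776 -0.      1.2031  1.3032] p [ 424.7203 -170.4372  222.8655] yaw -9.650385939159056 F [-0.7719 -0.1957 -2.3131] M [-0.012  -0.0318  0.0094] w 0.013757010493322668
shift mm [ -27.7758 -343.6686   22.5657] turn [ 0.0388 -0.1373  0.0496]
```

View pics/lift.png

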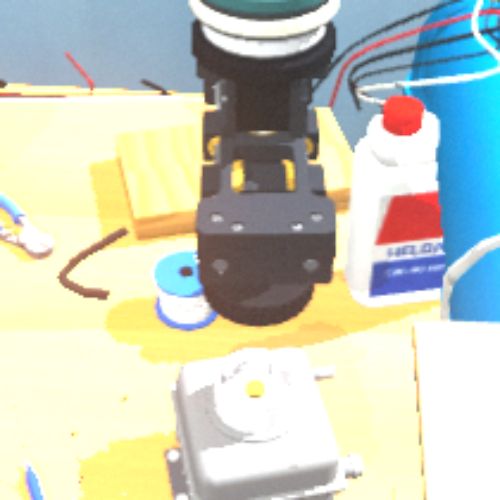

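The cap is out and upright in the gripper (crop about 260,300), and the neck is open (crop about 255,390). Next I move to the board.

send_rows([
  [-2, -30, 0, 0, 0, 0],
  [-5, -70, 0, 0, 0, 0],
  [-9, -112, 0, 0, 0, 0],
  [-12, -154, 0, 0, 0, 0],
  [-16, -196, 0, 0, 0, 0],
  [-19, -238, 0, 0, 0, 0],
  [-22, -280, 0, 0, 0, 0],
  [-26, -315, 5, 0, 0, 0],
  [-28, -336, 15, 0, 0, 0],
  [-28, -344, 22, 0, 0, 0],
])

```text
t: 14.0
tool_pos: [0.4533, 0.1745, 0.1979]
ee_rot: [3.13, -0.261, -0.003]
contact_force: [0.3, -0.7, -0.8]
grip_width: 0.0137
```

send_rows([
  [0, 0, 20, 0, 0, 0],
  [0, 0, 50, 0, 0, 0],
  [0, 0, 80, 0, 0, 0],
  [0, 0, 100, 0, 0, 0],
  [0, 0, 108, 0, 0, 0],
  [0, 0, 110, 0, 0, 0],
  [0, 0, 110, 0, 0, 0],
])

```text
t: 14.88
tool_pos: [0.4547, 0.1737, 0.0899]
ee_rot: [-3.13, 0.265, -0.002]
contact_force: [0.5, 1.0, -0.9]
grip_width: 0.0137
```

```bash
python3 - <<'E'
from h import *
st()
b=env.snapshot("side")[120:260,190:370,::-1];a=env.snapshot("top")[130:290,140:300,::-1]
o=np.hstack([cv2.resize(b,(450,350),interpolation=2),cv2.resize(a,(350,350),interpolation=2)])
cv2.imwrite("pics/board.png",cv2.convertScaleAbs(o,alpha=2,beta=15))
E
```

```text
t 14.875 q [ 0.3138  0.0653  2.1483 -0.0001  0.9268  2.0533] p [454.7317 173.7397  89.9135] yaw -9.664051007686055 F [ 0.5027  1.0254 -0.864 ] M [ 0.0611  0.0208 -0.0032] w 0.013668199507097252
```

View pics/board.png

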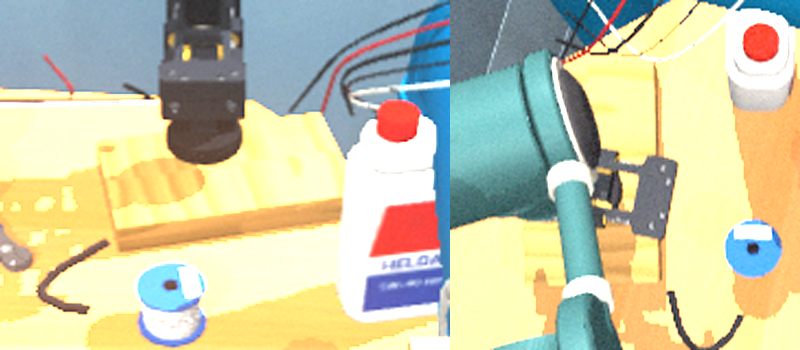

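send_rows([
  [0, 0, 4, 0, 0, 0],
  [0, 0, 8, 0, 0, 0],
  [0, 0, 12, 0, 0, 0],
  [0, 0, 14, 0, 0, 0],
  [0, 0, 15, 0, 0, 0],
  [0, 0, 16, 0, 0, 0],
  [0, 0, 16, 0, 0, 0],
])

```text
t: 15.85
tool_pos: [0.4541, 0.1737, 0.0732]
ee_rot: [3.13, -0.264, -0.0]
contact_force: [0.1, 0.6, -0.8]
grip_width: 0.0134
```

```bash
python3 s.py
```

```text
yaw -9.65 Mz -0.009 z 73.19 F [ 0.1289  0.5752 -0.7935] j6 -0.001 t 15.85
```

send_rows([
  [0, 0, 0.5, 0, 0, 0],
  [0, 0, 1, 0, 0, 0],
  [0, 0, 1, 0, 0, 0],
])

```text
t: 16.23
tool_pos: [0.454, 0.1737, 0.0722]
ee_rot: [3.13, -0.264, -0.0]
contact_force: [-0.1, 0.1, -0.5]
grip_width: 0.0137
```

```bash
python3 s.py
```

```text
yaw -9.65 Mz -0.069 z 72.18 F [-0.1341  0.0696 -0.4886] j6 -0.001 t 16.225
```

send_rows([
  [0, 0, 0.3, 0, 0, 0],
  [0, 0, 0.6, 0, 0, 0],
  [0, 0, 0.6, 0, 0, 0],
])

```text
t: 16.6
tool_pos: [0.4541, 0.1737, 0.0718]
ee_rot: [3.13, -0.264, -0.0]
contact_force: [-0.5, -0.4, 1.9]
grip_width: 0.0139
```

```bash
python3 s.py
```

```text
yaw -9.65 Mz 0.042 z 71.81 F [-0.463  -0.4061  1.8519] j6 0.001 t 16.6
```

send_rows([
  [0, 0, 0, 0, 0, 0],
  [0, 0, 0, 0, 0, 0],
], newtons=4)

```text
t: 16.85
tool_pos: [0.4542, 0.1738, 0.0718]
ee_rot: [-3.13, 0.264, -0.0]
contact_force: [-1.7, -1.2, 2.2]
grip_width: 0.0142
```

send_rows([
  [0, 0, 0, 0, 0, 0],
  [0, 0, 0, 0, 0, 0],
  [0, 0, 0, 0, 0, 0],
  [0, 0, 0, 0, 0, 0],
  [0, 0, 0, 0, 0, 0],
], hand=0.5)

```text
t: 17.48
tool_pos: [0.4541, 0.1737, 0.0716]
ee_rot: [-3.13, 0.264, 0.0]
contact_force: [-1.1, -0.2, -0.5]
grip_width: 0.0439
```

send_rows([
  [0, 0, -10, 0, 0, 0],
  [0, 0, -30, 0, 0, 0],
  [0, 0, -60, 0, 0, 0],
  [0, 0, -95, 0, 0, 0],
  [0, 0, -130, 0, 0, 0],
  [0, 0, -150, 0, 0, 0],
  [0, 0, -150, 0, 0, 0],
])

```text
t: 18.35
tool_pos: [0.4556, 0.1742, 0.2243]
ee_rot: [-3.128, 0.264, -0.008]
contact_force: [0.9, -0.3, 0.1]
grip_width: 0.0443
```

```bash
python3 - <<'E'
from h import *
st()
b=env.snapshot("side")[120:260,190:370,::-1];a=env.snapshot("top")[130:290,140:300,::-1]
o=np.hstack([cv2.resize(b,(450,350),interpolation=2),cv2.resize(a,(350,350),interpolation=2)])
cv2.imwrite("pics/done.png",cv2.convertScaleAbs(o,alpha=2,beta=15))
E
```

```text
t 18.35 q [ 0.3141 -0.0827  2.0223 -0.      1.1967  2.0534] p [455.5574 174.1912 224.3461] yaw -9.651563837055464 F [ 0.8739 -0.289   0.1278] M [ 0.0368  0.0083 -0.0621] w 0.04429422250506637
```

View pics/done.png

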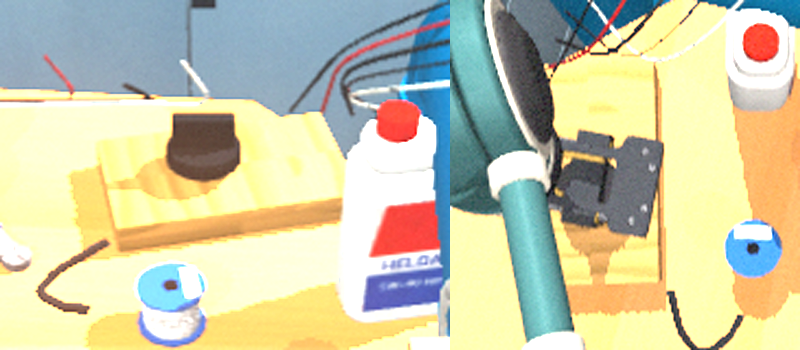

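The cap stands upright on the board (left crop about 203,145) and the gripper is well clear above it.

send_rows([
  [0, 0, 0, 0, 0, 0],
  [0, 0, 0, 0, 0, 0],
  [0, 0, 0, 0, 0, 0],
])

```text
t: 18.82
tool_pos: [0.4537, 0.1736, 0.2209]
ee_rot: [3.13, -0.264, -0.002]
contact_force: [0.0, 0.4, 0.3]
grip_width: 0.0439
```

```bash
python3 -c "
from h import *
env.sign_off()"
```

```text
the job is handed in; nothing more can be done
```

The cap is off the neck and standing upright, plug down, on the wooden board. I handed the job in at about 18.8 s of the 72 s allowed.

- **First stop:** I turned the cap anticlockwise about 19° until the torque rose from roughly 0.1 to 0.4 N m, and held it there for just over a second.
- **Past the stop:** I eased back 2°, pressed 5.2 mm down at about 10 N, and turned it on to about 42° beyond the stop. I stopped there, short of the end stop.
- **Lift and set-down:** The cap came up freely; the last reading was just its weight, about 0.9 N. I set it on the board with about 2 N of contact and let go.

The last picture shows the cap upright on the board, and the gripper is about 15 cm clear of its set-down height with about zero force on it. The wrist torque readings were noisy, so I confirmed the stop with the joint 6 torque as well. I saw no failed checks.

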